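# Seat the long shaft against the end stop of a V-groove checking fixture

### The arm

A 6-joint arm with a two-finger parallel gripper is mounted at the origin on the work surface. World frame = base frame: x ahead of the robot, y to its left, z up, the work surface at z = 0. Lengths are in mm, angles in degrees, forces in N, time in s.
With the tool pointing down it reaches from about 300 to 850 mm from the base axis. Payload 4.2 kg.
Tool frame: the origin (TCP) lies midway between the tips of the shut fingers; the grasp point (between the pads) lies 19 mm behind it; z points along the fingers, y is the line along which they close (so a half turn about z gives the same grasp; the last joint's range is limited). The gripper opens to 91 mm and grips with 3 to 60 N. Pads are 32 mm wide; open, the fingers measure 118 mm over their backs; the gripper's body (76 mm by 178 mm) begins 60 mm behind the grasp point.
Start: joints at [-73.682, 18.312, 89.639, -0, 72.044, -1.146], TCP at [172.563, -548.514, 192.876] pointing down, gripper open.
Joint ranges: [-177.97, 177.97], [-48.28, 115.42], [12.27, 149.76], [-77.06, 257.06], [2.81, 150.46], [-146.56, 146.56]. Speed limits (degrees/s): [147.25, 147.25, 180, 180, 180, 180].

### API

Orientations are given as [roll, pitch, yaw] about the fixed x, y, z axes, in that order (R = Rz(yaw) Ry(pitch) Rx(roll)).
In Python, from workcell import env gives the robot as it stands.
- The arm moves only by the shell command python3 drive.py FILE [OPENING] [FORCE], which reads ROWS from the file FILE. ROWS is a JSON object with one list for each field, all of the same length, 1 to 8, a row being the entries at one place: x, y, z (the shift in mm), ax, ay, az (a rotation vector in degrees); each row shifts and turns the commanded pose from where the row before left it, along the tool's axes as they then stand; what a row does not reach is not made up. A row lasts 1/10 s, in which the tool goes at most 50 mm and 8.59 degrees, less where a joint would pass 70% of its speed; a pose out of reach is approached as far as the arm can. OPENING is the finger opening in mm, set as the command begins (- or left out keeps the last). The fingers move at their own pace and stop on an object; FORCE is the grip in N (left out, the last holds). Time passes only in rows, so rows that do not move let the fingers close. It prints the time, the measured TCP pose, the force, the opening and the grip force at its end. Input that does not fit is refused with a message, and nothing moves.
- env.state(): the state, without advancing time (a new reading comes with each control period).
- env.grab_frame(name): name is "scene" or "top"; returns the picture (480x640x3 uint8, blue, green, red); there is no depth.
- env.camera_model(name): a dict with "fx", "fy", "cx", "cy" (pixels), "D" ([k1, k2, p1, p2, k3] as OpenCV has them; the pictures are not rectified), "T" (4x4, takes a point from camera to world coordinates). Camera axes: x right, y up, looking along -z (the intrinsics and any distortion apply to the point x, -y, -z); pixel columns grow to the right and rows downward; lengths in mm; the calibration is good to about 2 mm. A picture is of the moment at which its call begins. camera_model takes no time and is no camera call.
- env.job_done(): hands the job in; it is judged then, once.
The state is a dict: "time_s": time; "qpos": joint angles; "qvel": joint speeds; "effort": joint torques, N m; "ee_pos": TCP position; "ee_rot": TCP orientation; "force": force on the tool from outside, world axes, zero at the start; "torque": the same for the moment, N m; "gripper_width": finger opening in mm; "gripper_force": force on a finger pad.
Only numpy, scipy, OpenCV 4.12 (cv2) and the standard library are available. Lean on these libraries where they do the work, as an engineer would, in place of code of your own. Each camera call takes 0.05 s, during which the arm holds its last target. There are 200 camera calls.

### The job

Take the longest shaft from the three-place rack, lay it in the open part of the checking fixture's V-groove, in front of the clear guard, and let go of it there. Then push it along the groove, under the guard, until its far end touches the end stop; the last stretch needs a tilted tool reaching in below the guard's edge. Meet the stop gently, do not hit the guard, do not drop the shaft on the bench, and leave the other two parts lying in the rack and the screwdriver as they are.

Things in the scene. Friction and masses are not known exactly. Their poses are not given: they have to be found in the camera images.
- shaft: the part to load: plain bright-steel round bar, 28 mm diameter, 130 mm long, about 0.25 kg, both ends alike (flat, with a small dark bore). Origin at its centre, x along its axis. It starts lying level in one of the rack's three places (any of them), its axis 60 mm above the bench.
- fixture: checking fixture, fixed: aluminium base 370 x 130 x 10 mm carrying a level 90-degree steel V-groove bar, 35 mm wide. Origin on the bench under the groove; +x runs along the groove to the end stop (towards world +y, within 0.3 rad), z up. A shaft in the groove has its axis at y = 0, z = 60 mm; the groove's top edges are at z = 52.5 mm, 7.5 mm below that axis.
- groove_entry (a point): on the axis line, at fixture x = -95, z = 60 mm, mid finger gap: groove steel spans x = -180 to -125 and -65 to +130 mm, the gap between is open down to the base top (z = 10 mm). A shaft laid with its centre here rests on both lengths, 160 mm short of the stop and 14 mm clear of the guard, and stays by friction where left; pushing takes 1 to 5 N.
- stop_face (a point): the point of the end stop's face on the shaft's axis line (fixture x = +130 mm, z = 60 mm). Home, the shaft's centre is 65 mm before it.
- stop: the end stop: fixed, rigid dark steel block 44 mm wide, top at z = 76 mm, closing the +x end of the groove. Origin on the bench under its face.
- guard: clear fixed plate over the groove's stop end, 110 mm wide, underside 107, top 112 mm above the bench, fixture x = -16 (dark strip on this edge) to +174 mm; posts at x = 164, y = +-47 mm, else open below. Origin and axes as the fixture. Home, the shaft's near end is 16 mm inside the edge: an upright tool cannot push it home, one leaning back about 30 degrees with tips pointing to +x can.
- rack: grey plastic rack, fixed at the robot's right: base 85 x 215 x 8 mm, two rows of V-notches 10 mm thick at its x = -30 and +30 mm, tops 52.5 mm high. Three places at its y = -70, 0, +70 mm; bars lie along its x (roughly world y), axis 60 mm high; between the rows fingers have room down to the base. Origin on the bench at its middle.
- short_roller: bystander in the rack: plain steel bar, 28 mm diameter but only 86 mm long; origin at its centre, x along its axis
- stepped_roller: bystander in the rack: steel bar 28 mm diameter and 86 mm long with a 12 mm diameter journal 20 mm long at each end; origin at its centre, x along its axis
- screwdriver: bystander: screwdriver lying on the bench beyond the work

How it is judged:
By the outcome, as a careful person would: the job done as asked, in the order asked, and still so for the second after the job is handed in, with the robot touching nothing.
It also fails if it takes over 48 s, if anything falls off the work surface, if the arm or the gripper's body presses on something with over 40 N, if the wrist force passes 120 N, or if a joint passes its speed limit or range.

## Working session

There is one attempt and no reset: what is moved stays moved. The work goes in short steps, Python scripts to look and compute and a shell command to move; the robot and the scene stay as the last step left them, time stands still between calls to the robot, and variables do not carry over. Pictures are saved under pics/ and viewed, at most 10 in all, crops included, and the job is handed in when it is done.

```bash
ls; mkdir -p pics; python3 - <<'E'
from workcell import env
import cv2,numpy as np
for n in("scene","top"):
    cv2.imwrite(f"pics/{n}0.png",env.grab_frame(n))
    m=env.camera_model(n);print(n,m)
print(env.state())
E
```

```text
drive.py
pics
workcell.py
scene {'fx': 508.77694750416543, 'fy': 508.77694750416543, 'cx': 313.9061776008558, 'cy': 245.22943359405204, 'D': array([-0.03449216,  0.        ,  0.        ,  0.        ,  0.        ]), 'T': array([[-4.97673771e-01, -5.07607255e-01,  7.03317633e-01,
         1.21184246e+03],
       [ 8.67363101e-01, -2.89908063e-01,  4.04517696e-01,
         3.28617275e+02],
       [-1.43866466e-03,  8.11349610e-01,  5.84559442e-01,
         5.82036136e+02],
       [ 0.00000000e+00,  0.00000000e+00,  0.00000000e+00,
         1.00000000e+00]])}
top {'fx': 460.2416181116825, 'fy': 460.2416181116825, 'cx': 318.9581691154798, 'cy': 243.9816069753775, 'D': array([-0.08757934,  0.        ,  0.        ,  0.        ,  0.        ]), 'T': array([[-1.70337529e-02,  9.73206835e-01, -2.29299603e-01,
         4.08943798e+02],
       [-9.99844763e-01, -1.55461573e-02,  8.29256581e-03,
        -8.40501451e+00],
       [ 4.50565402e-03,  2.29405261e-01,  9.73320567e-01,
         1.03558226e+03],
       [ 0.00000000e+00,  0.00000000e+00,  0.00000000e+00,
         1.00000000e+00]])}
{'time_s': 0.1, 'qpos': array([-7.36828280e+01,  1.83475142e+01,  8.97013907e+01,  1.73584551e-03,
        7.20441051e+01, -1.14607766e+00]), 'qvel': array([-0.04044583, -0.05189963, -0.14173224, -0.03347749, -0.04387824,
        0.04724109]), 'effort': array([ 2.90507487e-04, -4.13332558e+01, -2.32508701e+01,  7.28284079e-02,
        4.21191263e-02, -5.82804614e-05]), 'ee_pos': array([ 172.42128874, -548.01097829,  192.09565918]), 'ee_rot': array([-1.79907042e+02, -3.51043634e-03,  1.74627103e+01]), 'force': array([-0.8532053 , -0.37082981,  0.27415417]), 'torque': array([ 0.05884944, -0.03668409, -0.07303189]), 'gripper_force': 0.0, 'gripper_width': 91.07620026125973}
```

View pics/scene0.png

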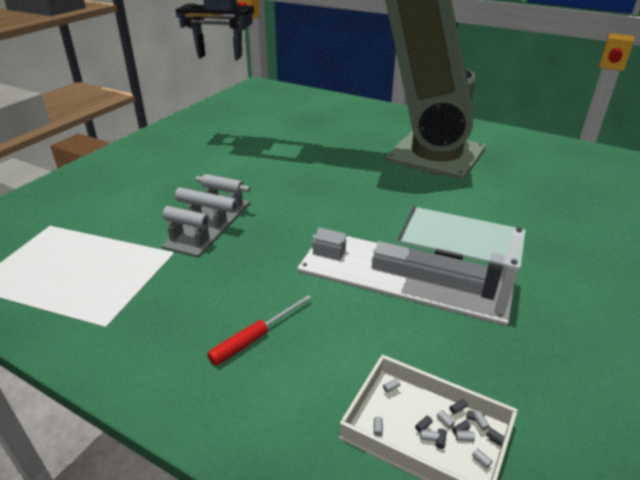

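View pics/top0.png

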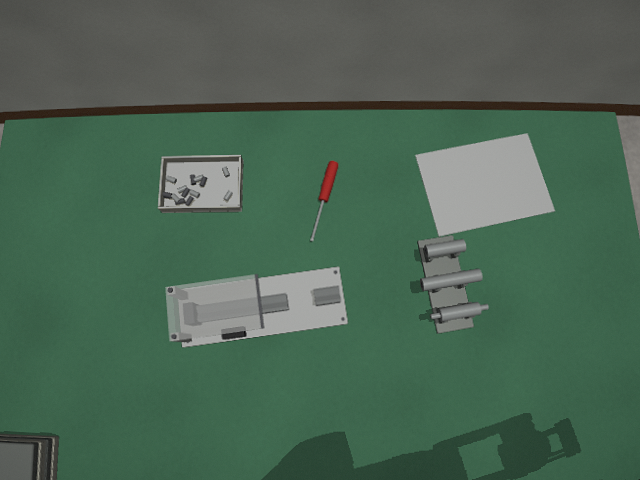

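The scene view shows the rack at about (205,215) with the longest bar in the middle, at (205,199). The fixture is at (410,270), its stop at (493,275) and the guard at (463,235). In the top view the shaft runs from (422,287) to (482,274). The fixture runs from (345,296) to (170,315), with the guard edge near (258,300). I'll zoom in to measure.

```bash
cat > h.py <<'E'
import numpy as np,cv2
from workcell import env
def ray(n,uv):
    m=env.camera_model(n);K=np.array([[m['fx'],0,m['cx']],[0,m['fy'],m['cy']],[0,0,1.]])
    p=cv2.undistortPoints(np.array([[uv]],float),K,m['D'])[0,0]
    d=m['T'][:3,:3]@np.array([p[0],-p[1],-1]);return m['T'][:3,3],d/np.linalg.norm(d)
def plane(n,uv,z):
    o,d=ray(n,uv);return o+d*(z-o[2])/d[2]
def tri(uvs,uvt):
    a,d=ray("scene",uvs);b,e=ray("top",uvt)
    s=np.linalg.lstsq(np.c_[d,-e],b-a,rcond=None)[0]
    p,q=a+d*s[0],b+e*s[1];return (p+q)/2,np.linalg.norm(p-q)
def proj(n,X):
    m=env.camera_model(n);K=np.array([[m['fx'],0,m['cx']],[0,m['fy'],m['cy']],[0,0,1.]])
    c=m['T'][:3,:3].T@(np.array(X,float)-m['T'][:3,3]);c=c*[1,-1,-1]
    return cv2.projectPoints(c[None,None],np.zeros(3),np.zeros(3),K,m['D'])[0][0,0]
E
python3 - <<'E'
import cv2,numpy as np
t=cv2.imread("pics/top0.png");s=cv2.imread("pics/scene0.png")
r=lambda i,x,y,w,h,k:cv2.resize(i[y:y+h,x:x+w],None,fx=k,fy=k,interpolation=cv2.INTER_CUBIC)
a=r(t,160,260,200,95,4)
b=np.hstack([r(t,410,225,100,115,4),r(s,160,160,100,115,4)[:460]])
cv2.imwrite("pics/c1.png",a);cv2.imwrite("pics/c2.png",b)
cv2.imwrite("pics/c3.png",r(s,290,195,250,130,3.2))
E
```

```text
(no output)
```

View pics/c1.png

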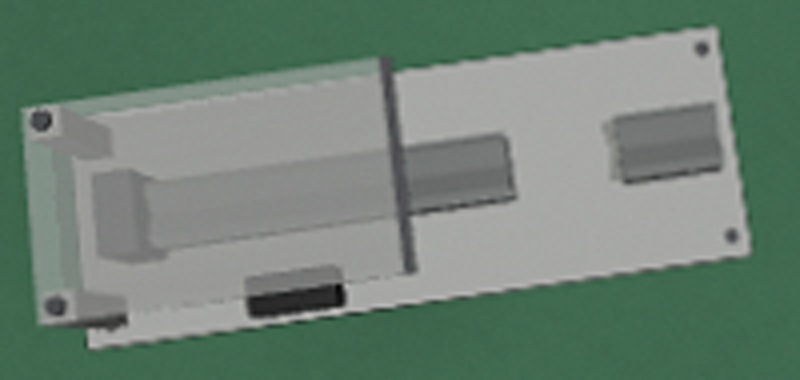

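View pics/c2.png

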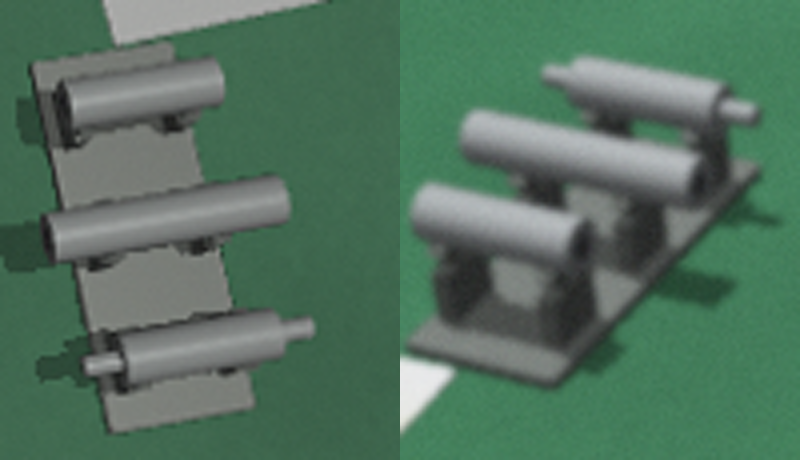

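View pics/c3.png

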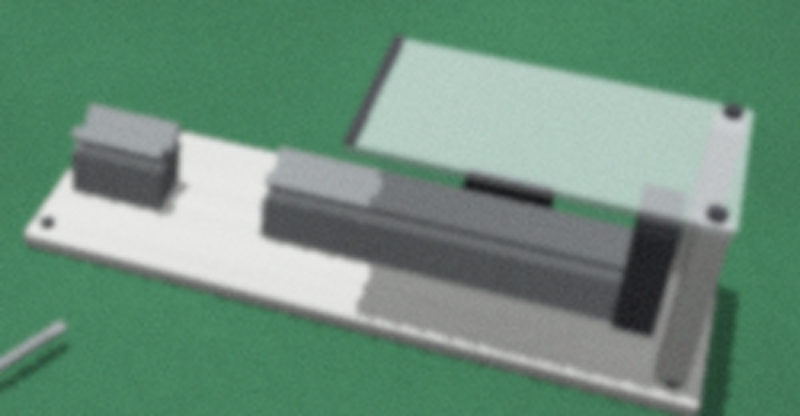

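In the crops, the groove block ends, base corners, guard strip and shaft ends are all readable. I'll triangulate from the two views.

```bash
cat > m.py <<'E'
from h import *
np.set_printoptions(precision=1,suppress=True)
c1=lambda u,v:(160+(u+.5)/4-.5,260+(v+.5)/4-.5)
c2=lambda u,v:(410+(u+.5)/4-.5,225+(v+.5)/4-.5)
c2s=lambda u,v:(160+(u-400+.5)/4-.5,160+(v+.5)/4-.5)
c3=lambda u,v:(290+(u+.5)/3.2-.5,195+(v+.5)/3.2-.5)
for k,t,s in [("-180 near",(714,103),(75,130)),("-125 near",(611,122),(168,153)),("-65 near",(503,134),(265,183)),("-180 far",(720,164),(90,105)),("-65 far",(514,195),(280,150)),
 ("guard near",(381,58),(349,146)),("guard far",(410,272),(399,38)),("base -x near hole",(702,49),(47,222)),("guard screw near",(40,121),(717,213)),("screw far",(56,306),(733,110))]:
    P,e=tri(c3(*s),c1(*t));print(k,P,round(e,1))
print("base corners z10",[plane("top",c1(*p),10) for p in [(716,28),(750,252),(90,348)]], plane("scene",c3(28,237),10),plane("scene",c3(697,402),10))
print("shaft axis: end centres, top@? :")
L=((51,239));R=((287,199))
# silhouettes mid-lines of end discs; scene end discs
for k,t,s in [("right end(y-)",(287,199),(473,136)),("left end (y+)",(51,239),(699,179))]:
    P,e=tri(c2s(*s),c2(*t));print(k,P,round(e,1),plane("top",c2(*t),60))
E
python3 m.py
```

```text
-180 near [548.1 -55.7  52. ] 1.6
-125 near [539.1  -0.3  49.9] 1.3
-65 near [534.1  57.8  46.8] 0.8
-180 far [516.7 -60.6  49. ] 3.6
-65 far [501.2  52.   46.9] 0.9
guard near [565.9 114.7 111.3] 0.9
guard far [457.7  99.5 112.6] 0.4
base -x near hole [584.9 -52.3  11.4] 0.3
guard screw near [535.2 288.1 114.4] 0.2
screw far [442.6 275.8 114.8] 1.1
base corners z10 [array([597.2, -60.8,  10. ]), array([471.2, -76.3,  10. ]), array([423.6, 287.5,  10. ])] [600.5 -55.4  10. ] [548.2 304.6  10. ]
shaft axis: end centres, top@? :
right end(y-) [ 564.6 -367.4   59.5] 2.7 [ 565.3 -368.4   60. ]
left end (y+) [ 545.4 -235.9   62.7] 1.4 [ 546.2 -237.2   60. ]
```

```bash
cat > fit.py <<'E'
from m import *
from scipy.optimize import least_squares
obs=[((-16,-55),(381,58),112),((-16,55),(410,272),112),((164,-47),(40,121),114),((164,47),(56,306),114),((-180,-17.5),(714,103),52.5),((-125,-17.5),(611,122),52.5),((-65,-17.5),(503,134),52.5),((-180,17.5),(720,164),52.5),((-65,17.5),(514,195),52.5)]
F=np.array([o[0] for o in obs],float);W=np.array([plane("top",c1(*o[1]),o[2])[:2] for o in obs])
R=lambda a:np.array([[np.cos(a),-np.sin(a)],[np.sin(a),np.cos(a)]])
s=least_squares(lambda p:((R(p[2])@F.T).T+p[:2]-W).ravel(),[515,110,1.7],loss='soft_l1')
p=s.x;print("fixture",p[:2],np.degrees(p[2]));print(s.fun.reshape(-1,2))
w=lambda x,y=0:R(p[2])@[x,y]+p[:2]
print("entry",w(-95),"stop",w(130))
rc=np.array([plane("top",c2(*q),8)[:2] for q in[(30,62),(170,42),(253,405),(110,432)]])
print("rack",rc,rc.mean(0))
E
python3 fit.py|tail -18
cat > to.py <<'E'
import sys
from h import *
from scipy.spatial.transform import Rotation as Ro
def to(x,y,z,r=None):
    s=env.state();T=Ro.from_euler('xyz',s['ee_rot'],degrees=True)
    d=T.inv().apply(np.array([x,y,z])-s['ee_pos'])
    o=np.round(d,1)
    if r is not None:o=o,np.round((T.inv()*Ro.from_euler('xyz',r,degrees=True)).as_rotvec(degrees=True),2)
    print(o,np.round(s['ee_pos'],1),np.round(s['ee_rot'],1),s['time_s'])
if __name__=="__main__":
    a=[float(v) for v in sys.argv[1:]];to(*a[:3],a[3:] or None)
E
python3 to.py 555.5 -302.3 193 180 0 98.3
echo '{"x": [0,0,0,0,0],"y": [0,0,0,0,0],"z": [0,0,0,0,0],"ax": [0,0,0,0,0],"ay": [0,0,0,0,0],"az": [-8.08,-8.08,-8.08,-8.08,-8.08]}' > path.dat && python3 drive.py path.dat 50 30
echo '{"x": [0,0,0,0,0,0],"y": [0,0,0,0,0,0],"z": [0,0,0,0,0,0],"ax": [0,0,0,0,0,0],"ay": [0,0,0,0,0,0],"az": [-8.08,-8.08,-8.08,-8.08,-8.08,0]}' > path.dat && python3 drive.py path.dat
python3 to.py 555.5 -302.3 193 180 0 98.3
```

```text
shaft axis: end centres, top@? :
right end(y-) [ 564.6 -367.4   59.5] 2.7 [ 565.3 -368.4   60. ]
left end (y+) [ 545.4 -235.9   62.7] 1.4 [ 546.2 -237.2   60. ]
fixture [509.3 120.3] 97.11698213967932
[[ 0.2 -3.9]
 [-1.2 -1.8]
 [ 0.3  0.7]
 [-0.4  1.7]
 [ 0.5  0.3]
 [ 3.  -0.7]
 [ 1.2  0.9]
 [-1.3 -1.7]
 [-0.9  2.4]]
entry [521.  26.] stop [493.2 249.3]
rack [[ 656.6 -244.1]
 [ 667.2 -327.1]
 [ 457.7 -357.5]
 [ 445.  -275.6]] [ 556.6 -301.1]
(array([ 439.2, -119.4,   -0.7]), array([-7.000e-02, -7.000e-02, -8.084e+01])) [ 172.4 -548.   192.1] [-179.9   -0.    17.5] 0.1
time_s: 0.6
ee_pos: [172.5, -548.2, 192.4]
ee_rot: [-180.0, -0.0, 58.2]
force: [-0.5, 0.8, -0.2]
gripper_width: 53.8
gripper_force: 0.0
time_s: 1.2
ee_pos: [172.5, -548.2, 192.4]
ee_rot: [-180.0, -0.1, 98.3]
force: [0.7, -0.4, 0.2]
gripper_width: 50.1
gripper_force: 0.0
(array([188.4, 414.3,  -0.5]), array([-0.01, -0.05, -0.05])) [ 172.5 -548.2  192.4] [-1.80e+02 -1.00e-01  9.83e+01] 1.2
```

```bash
echo '{"x": [10,20,20,20,20,20,20,20],"y": [22,44,44,44,44,44,44,44],"z": [0,0,0,0,0,0,0,0],"ax": [0,0,0,0,0,0,0,0],"ay": [0,0,0,0,0,0,0,0],"az": [0,0,0,0,0,0,0,0]}' > path.dat && python3 drive.py path.dat >/dev/null
echo '{"x": [20,12,6,0,0],"y": [44,26,14,0,0],"z": [0,0,0,0,0],"ax": [0,0,0,0,0],"ay": [0,0,0,0,0],"az": [0,0,0,0,0]}' > path.dat && python3 drive.py path.dat
python3 to.py 555.8 -302 41 180 0 98.3
python3 - <<'E'
from h import *
a=env.grab_frame("top")[200:360,380:540];b=env.grab_frame("scene")[60:260,120:320]
cv2.imwrite("pics/a.png",np.hstack([cv2.resize(a,(400,400)),cv2.resize(b,(400,400))]))
E
```

```text
time_s: 2.5
ee_pos: [554.2, -303.6, 192.6]
ee_rot: [-179.9, 0.0, 98.2]
force: [0.2, 1.0, -0.1]
gripper_width: 49.7
gripper_force: 0.0
(array([  1.4,   2.1, 151.6]), array([-0.08,  0.01, -0.11])) [ 554.2 -303.6  192.6] [-179.9    0.    98.2] 2.5
```

View pics/a.png

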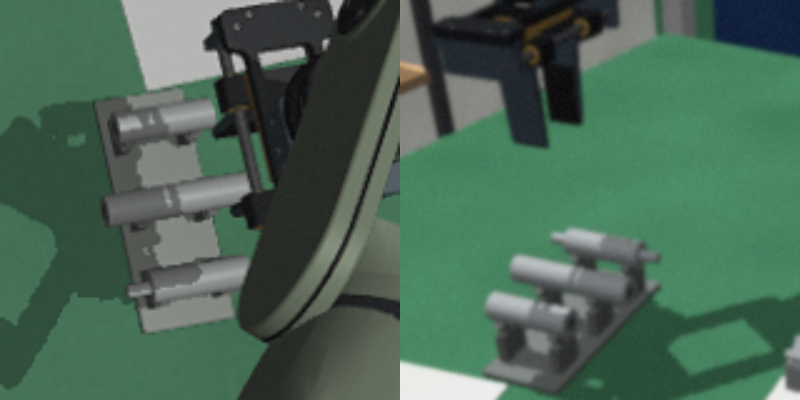

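The fingers hang above the rack, still high, with tips near scene pixel (193,128). The rack parts are undisturbed. I'll check the projection and descend.

```bash
python3 -c "
from h import *
print(proj('scene',[554.2,-303.6,192.6]))"
echo '{"x": [1.4,0,0,0,0,0,0,0],"y": [2,0,0,0,0,0,0,0],"z": [20,35,35,28,16,10,7,0],"ax": [0,0,0,0,0,0,0,0],"ay": [0,0,0,0,0,0,0,0],"az": [0,0,0,0,0,0,0,0]}' > path.dat && python3 drive.py path.dat
python3 to.py 555.8 -302 41 180 0 98.3
```

```text
[195.70918374 137.41514588]
time_s: 3.4
ee_pos: [556.5, -301.8, 41.7]
ee_rot: [-180.0, -0.0, 98.2]
force: [-0.3, 0.6, 0.5]
gripper_width: 49.9
gripper_force: 0.0
(array([-0.2, -0.7,  0.7]), array([-0.03, -0.01, -0.09])) [ 556.5 -301.8   41.7] [-180.    -0.    98.2] 3.4
```

```bash
echo '{"x": [0,0,0,0,0,0],"y": [0,0,0,0,0,0],"z": [0,0,0,0,0,0],"ax": [0,0,0,0,0,0],"ay": [0,0,0,0,0,0],"az": [0,0,0,0,0,0]}' > path.dat && python3 drive.py path.dat 20 25
python3 - <<'E'
from h import *
a=env.grab_frame("top")[200:360,380:540];b=env.grab_frame("scene")[60:260,120:320]
cv2.imwrite("pics/b.png",np.hstack([cv2.resize(a,(400,400)),cv2.resize(b,(400,400))]))
E
```

```text
time_s: 4.0
ee_pos: [556.7, -301.6, 42.5]
ee_rot: [-180.0, 0.0, 98.3]
force: [-4.2, -0.2, 5.9]
gripper_width: 25.5
gripper_force: 24.9
```

View pics/b.png

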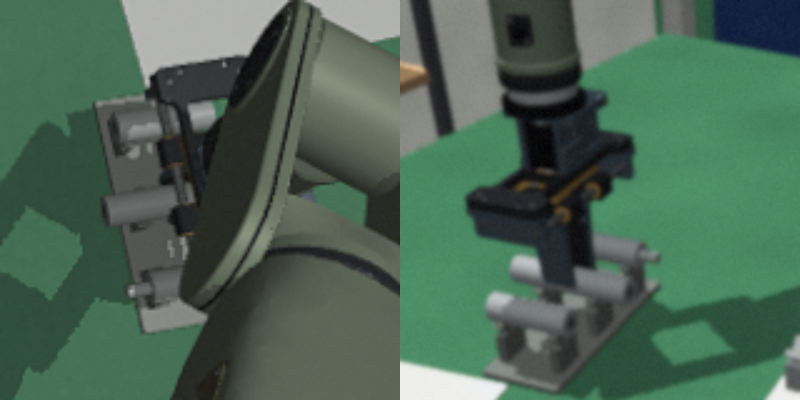

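The fingers straddle the middle bar between the notch rows, and the grip force is 25 N. Lifting.

```bash
echo '{"x": [0,0,0,0,0,0,0,0],"y": [0,0,0,0,0,0,0,0],"z": [-5,-10,-15,-20,-20,-12,-5,0],"ax": [0,0,0,0,0,0,0,0],"ay": [0,0,0,0,0,0,0,0],"az": [0,0,0,0,0,0,0,0]}' > path.dat && python3 drive.py path.dat - 30
python3 - <<'E'
from h import *
a=env.grab_frame("top")[200:360,380:540];b=env.grab_frame("scene")[60:260,120:320]
cv2.imwrite("pics/c.png",np.hstack([cv2.resize(a,(400,400)),cv2.resize(b,(400,400))]))
E
python3 to.py 521 26 130 180 0 97.1
```

```text
time_s: 4.9
ee_pos: [557.3, -301.3, 129.3]
ee_rot: [180.0, 0.0, 98.3]
force: [-0.3, -1.1, -3.2]
gripper_width: 25.7
gripper_force: 28.7
(array([328.7,  11.8,  -1.7]), array([-0.07, -0.06,  1.16])) [ 556.5 -301.   127.9] [-1.799e+02 -1.000e-01  9.830e+01] 5.0
```

View pics/c.png

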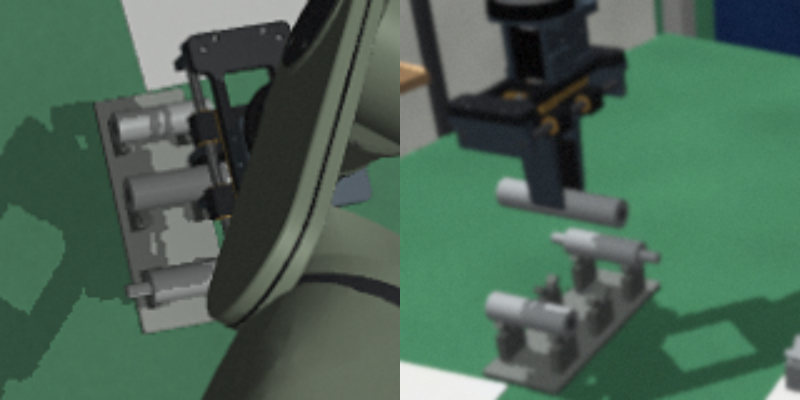

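The shaft is lifted, level in the fingers, and the other two parts stayed in the rack. Carrying it to above the entry.

```bash
echo '{"x": [15,30,35,40,40,40,40,35],"y": [0.5,1,1,1,1,1,1.5,1.5],"z": [0,0,0,0,0,0,0,0],"ax": [0,0,0,0,0,0,0,0],"ay": [0,0,0,0,0,0,0,0],"az": [0,0,0,0.3,0.3,0.3,0.26,0]}' > path.dat && python3 drive.py path.dat >/dev/null
echo '{"x": [26,16,8,3.7,0,0],"y": [1.5,1,0.8,0,0,0],"z": [0,0,0,0,0,0],"ax": [0,0,0,0,0,0],"ay": [0,0,0,0,0,0],"az": [0,0,0,0,0,0]}' > path.dat && python3 drive.py path.dat
python3 to.py 521 26 130 180 0 97.1
python3 - <<'E'
from h import *
a=env.grab_frame("top")[200:360,200:360];b=env.grab_frame("scene")[140:340,290:490]
cv2.imwrite("pics/d.png",np.hstack([cv2.resize(a,(400,400)),cv2.resize(b,(400,400))]))
E
```

```text
time_s: 6.4
ee_pos: [524.4, 25.4, 128.7]
ee_rot: [-180.0, 0.0, 97.1]
force: [0.4, 0.1, -2.5]
gripper_width: 25.5
gripper_force: 28.7
(array([ 1.1, -3.3, -1.3]), array([-0.01,  0.02, -0.03])) [524.4  25.4 128.7] [-180.     0.    97.1] 6.4
```

View pics/d.png

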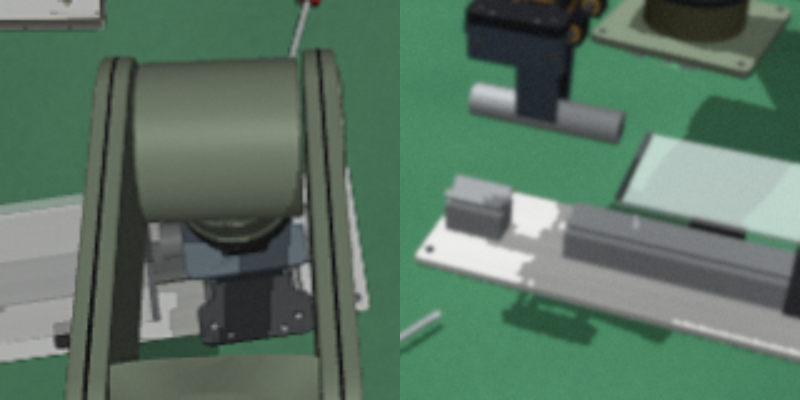

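The shaft hangs above the entry gap, clear of the guard strip. I'll correct the lateral offset by about 2.4 mm and lower.

```bash
echo '{"x": [0.5,0,0,0,0,0,0,0],"y": [-2.4,0,0,0,0,0,0,0],"z": [0,15,22,22,10,4,0,0],"ax": [0,0,0,0,0,0,0,0],"ay": [0,0,0,0,0,0,0,0],"az": [0,0,0,0,0,0,0,0]}' > path.dat && python3 drive.py path.dat
python3 - <<'E'
from h import *
a=env.grab_frame("top")[200:360,200:360];b=env.grab_frame("scene")[180:300,310:460]
cv2.imwrite("pics/e.png",cv2.resize(b,(750,600),interpolation=cv2.INTER_CUBIC))
E
```

```text
time_s: 7.3
ee_pos: [522.9, 26.1, 56.7]
ee_rot: [179.9, 0.0, 97.1]
force: [-0.3, 0.4, -1.6]
gripper_width: 25.7
gripper_force: 28.7
```

View pics/e.png

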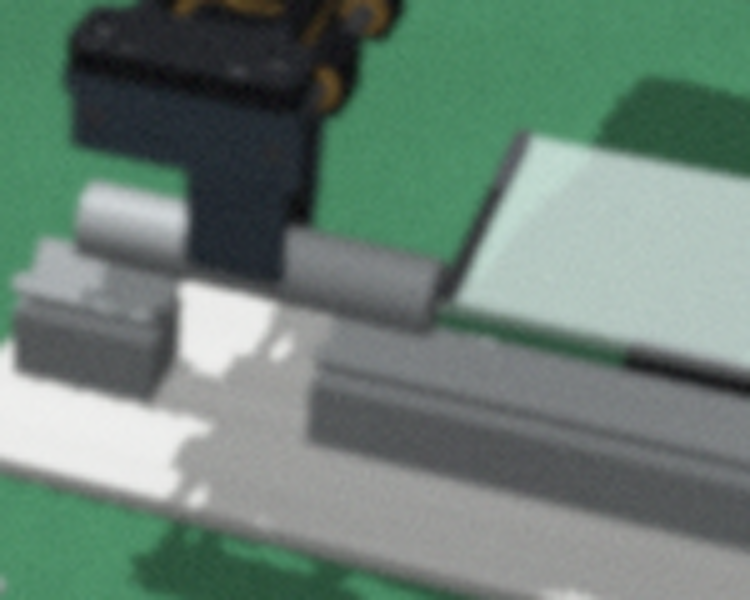

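The shaft is just above both groove lengths and aligned with them, short of the guard. I've now used all my picture views, so from here I'll go by force and pixel measurements. Lowering slowly.

```bash
echo '{"x": [0,0,0,0],"y": [-0.7,0,0,0],"z": [4,4,2,0],"ax": [0,0,0,0],"ay": [0,0,0,0],"az": [0,0,0,0]}' > path.dat && python3 drive.py path.dat |sed -n 2,4p
echo '{"x": [0,0,0],"y": [0,0,0],"z": [1.5,1,0],"ax": [0,0,0],"ay": [0,0,0],"az": [0,0,0]}' > path.dat && python3 drive.py path.dat |sed -n 2,4p
echo '{"x": [0,0],"y": [0,0],"z": [1,0],"ax": [0,0],"ay": [0,0],"az": [0,0]}' > path.dat && python3 drive.py path.dat|sed -n 2,4p
```

```text
ee_pos: [521.0, 26.1, 45.4]
ee_rot: [-179.9, 0.0, 97.1]
force: [0.2, 0.3, -1.2]
ee_pos: [521.6, 26.1, 43.3]
ee_rot: [180.0, 0.0, 97.1]
force: [0.2, 0.7, -2.4]
ee_pos: [522.0, 26.1, 42.7]
ee_rot: [179.9, 0.0, 97.1]
force: [1.1, -0.0, 0.0]
```

```bash
echo '{"x": [0,0],"y": [0,0],"z": [0.6,0],"ax": [0,0],"ay": [0,0],"az": [0,0]}' > path.dat && python3 drive.py path.dat|sed -n 2,4p
echo '{"x": [0,0],"y": [0,0],"z": [0.6,0],"ax": [0,0],"ay": [0,0],"az": [0,0]}' > path.dat && python3 drive.py path.dat|sed -n 2,4p
```

```text
ee_pos: [522.2, 26.0, 42.6]
ee_rot: [179.9, 0.0, 97.1]
force: [1.0, -0.3, 4.8]
ee_pos: [522.1, 26.1, 42.5]
ee_rot: [179.9, 0.0, 97.1]
force: [-1.1, -0.7, 8.5]
```

Seated: 8.5 N up and almost no side force. Letting go.

```bash
echo '{"x": [0,0,0,0,0],"y": [0,0,0,0,0],"z": [0,0,0,0,0],"ax": [0,0,0,0,0],"ay": [0,0,0,0,0],"az": [0,0,0,0,0]}' > path.dat && python3 drive.py path.dat 50
echo '{"x": [0,0,0,0,0,0,0],"y": [0,0,0,0,0,0,0],"z": [-10,-25,-30,-30,-20,-5,0],"ax": [0,0,0,0,0,0,0],"ay": [0,0,0,0,0,0,0],"az": [0,0,0,0,0,0,0]}' > path.dat && python3 drive.py path.dat
python3 - <<'E'
from h import *
print(proj("scene",[522+ .124*65,26-.992*65,60]),proj("scene",[522-.124*65,26+.992*65,60]))
a=env.grab_frame("scene");cv2.imwrite("pics/f.png",a)
g=cv2.cvtColor(a,cv2.COLOR_BGR2GRAY)
# intensity along axis line +upper side
for z in(66,):
  for s in range(-90,91,5):
    u=proj("scene",[522-.124*s+6,26+.992*s,z+2]);print(s,g[int(round(u[1])),int(round(u[0]))],end="; ")
E
```

```text
time_s: 9.2
ee_pos: [521.2, 26.1, 40.9]
ee_rot: [-180.0, 0.0, 97.1]
force: [-0.6, -0.3, -0.1]
gripper_width: 50.0
gripper_force: 0.0
time_s: 9.9
ee_pos: [521.6, 26.1, 161.9]
ee_rot: [179.9, 0.0, 97.1]
force: [0.3, 0.7, 0.7]
gripper_width: 50.0
gripper_force: 0.0
[325.70927552 229.44717457] [394.52951935 245.37500886]
-90 114; -85 111; -80 117; -75 122; -70 129; -65 130; -60 175; -55 173; -50 182; -45 173; -40 185; -35 180; -30 170; -25 183; -20 177; -15 182; -10 180; -5 175; 0 175; 5 123; 10 149; 15 130; 20 125; 25 127; 30 124; 35 127; 40 126; 45 128; 50 129; 55 127; 60 122; 65 123; 70 74; 75 85; 80 77; 85 83; 90 88;
```

The shaft shows up as a bright band along the groove, from −62 to +67 mm about the entry, so it is lying where intended. Next I back off, close the fingers and tilt 30°.

```bash
echo '{"x": [-12,-28,-30,-18,-7,0,0,0],"y": [0,0,0,0,0,0,0,0],"z": [0,0,0,0,0,0,0,0],"ax": [0,0,0,0,0,0,0,0],"ay": [0,0,0,0,0,7.5,7.5,7.5],"az": [0,0,0,0,0,0,0,0]}' > path.dat && python3 drive.py path.dat 0 20
echo '{"x": [0,0,0,0],"y": [0,0,0,0],"z": [0,0,0,0],"ax": [0,0,0,0],"ay": [7.5,0,0,0],"az": [0,0,0,0]}' > path.dat && python3 drive.py path.dat
python3 to.py 534 -70.5 63
```

```text
time_s: 10.75
ee_pos: [533.3, -67.9, 161.5]
ee_rot: [179.9, -22.8, 97.2]
force: [-0.4, 0.7, 0.4]
gripper_width: 0.3
gripper_force: 0.0
time_s: 11.15
ee_pos: [532.9, -67.2, 161.4]
ee_rot: [180.0, -29.9, 97.2]
force: [1.1, -0.2, 0.1]
gripper_width: 0.4
gripper_force: 0.0
[-52.    0.7  83.6] [532.9 -67.2 161.4] [180.  -29.9  97.2] 11.15
```

```bash
echo '{"x": [-6,-14,-15,-10,-5,-2,0,0],"y": [0.2,0.2,0.2,0.1,0,0,0,0],"z": [10,23,24,16,8,3.2,0,0],"ax": [0,0,0,0,0,0,0,0],"ay": [0,0,0,0,0,0,0,0],"az": [0,0,0,0,0,0,0,0]}' > path.dat && python3 drive.py path.dat
python3 to.py 532.8 -67.8 62.5 180 -30 97.1
```

```text
time_s: 11.95
ee_pos: [534.8, -71.0, 63.1]
ee_rot: [179.9, -29.9, 97.2]
force: [-0.6, -0.3, 1.6]
gripper_width: 0.3
gripper_force: 0.0
(array([ 2.7, -1.5,  2.2]), array([0.07, 0.06, 0.07])) [534.8 -71.   63.1] [179.9 -29.9  97.2] 11.95
```

```bash
echo '{"x": [3.5,4.33,3.5,1.73,1.73,1.73,1.73,2.6],"y": [0,0,0,0,0,0,0,0],"z": [2.2,2.5,2,1,1,1,1,1.5],"ax": [0,0,0,0,0,0,0,0],"ay": [0,0,0,0,0,0,0,0],"az": [0,0,0,0,0,0,0,0]}' > path.dat && python3 drive.py path.dat
echo '{"x": [3.5,3.5,3.5,3.5,3.5,3.5,3.5,3.5],"y": [0,0,0,0,0,0,0,0],"z": [2,2,2,2,2,2,2,2],"ax": [0,0,0,0,0,0,0,0],"ay": [0,0,0,0,0,0,0,0],"az": [0,0,0,0,0,0,0,0]}' > path.dat && python3 drive.py path.dat
```

```text
time_s: 12.75
ee_pos: [531.2, -47.0, 62.0]
ee_rot: [-180.0, -30.0, 97.1]
force: [0.4, -0.2, 0.3]
gripper_width: 0.5
gripper_force: 0.0
time_s: 13.55
ee_pos: [527.1, -14.7, 62.2]
ee_rot: [-180.0, -30.0, 97.1]
force: [-0.2, -0.1, -0.1]
gripper_width: 0.5
gripper_force: 0.0
```

No push force is showing, so I'll check in the camera where the shaft is.

```bash
cat > prof.py <<'E'
from h import *
a=env.grab_frame("scene");cv2.imwrite("pics/p.png",a);o=cv2.imread("pics/f.png")
print(np.round(proj("scene",env.state()['ee_pos']),1))
for n,i in(("was",o),("now",a)):
  g=cv2.cvtColor(i,cv2.COLOR_BGR2GRAY);print(n)
  for s in range(-80,130,6):
    u=proj("scene",[522-.124*s+6,26+.992*s,68]);print(s,g[int(round(u[1])),int(round(u[0]))],end="; ")
E
python3 prof.py; python3 -c "
from h import *
a=cv2.absdiff(cv2.imread('pics/p.png'),cv2.imread('pics/f.png')).max(2)
print(env.state()['force'])
b=a[205:275:3,310:460:5]
print('\n'.join(' '.join('%3d'%v for v in r) for r in b))"
```

```text
[338.3 231.3]
was
-80 117; -74 120; -68 127; -62 168; -56 189; -50 182; -44 180; -38 177; -32 183; -26 178; -20 177; -14 173; -8 185; -2 179; 4 132; 10 149; 16 128; 22 123; 28 123; 34 125; 40 126; 46 128; 52 123; 58 126; 64 123; 70 74; 76 84; 82 89; 88 77; 94 79; 100 85; 106 86; 112 96; 118 78; 124 79; now
-80 72; -74 76; -68 85; -62 122; -56 126; -50 129; -44 126; -38 140; -32 184; -26 183; -20 184; -14 175; -8 191; -2 183; 4 182; 10 191; 16 188; 22 185; 28 179; 34 191; 40 190; 46 186; 52 178; 58 194; 64 190; 70 99; 76 130; 82 140; 88 124; 94 114; 100 118; 106 118; 112 117; 118 111; 124 119; [-0.65168714  0.4283557   0.24998092]
 31  91  93  94  82  73   5   8   6   3   1  23  44  51  51  52  51  51  48  43  49  38  54  31  14  29   2   3   5   3
  2  90  92 101  87  92   6   2   3  19  43  52  54  52  52  50  54  54  50  54  46   4  23  37  44   5   4   4   2   3
  7  70  96  92  97  90  16   5  42  53  58  52  54  50  52  54  51  53  55  50  32   9  12  11   3   4   3   5   3   7
  4  24 100  98  95  77  67  52  54  48  51  55  55  56  56  51  48  47  51  56  12  11   7   8   7   
[... 1717 characters left out ...]
  16   3   2   4   3   8   8  29   9   0   5   6   7  20  22   2   9   4   8   1   6   3   7   4   4
 46   6  73  75  78  72   7   9   5   5   6   6   7   4   1   5   3   5   1   7   6   1   1   7   5   2   7   9   6   6
  4   3  68  14  69  37   3   4   4   4   3   9   6   1   5   5   4   3   2   5   7   2   4   5   3   7   8   8   3   5
  3  39  38  44   3   4   1   3   4   5  21  72  50   4   5   4   3   5   6   2   5   2   5   7   4   4   3   6   7   2
  7  66   5  67   3   3   2   3   3   5  66  56  84  74  49  10   3   3   4   7   5   4   5   4   3   4   9   4   6   3
  4   1   4  31   2   4   2   4   4  14  86  76  80  81  83  76  57  28   4   6   3   1   5   1   6   8   8   6   3   7
```

The bright band has moved forward and starts near −35 mm, where the fingers are. Further on, the pixels under the guard changed from groove to shaft, so it is being pushed with little friction. Continuing.

```bash
echo '{"x": [3.5,3.5,3.5,3.5,3.5,3.5,3.5,3.5],"y": [0,0,0,0,0,0,0,0],"z": [2,2,2,2,2,2,2,2],"ax": [0,0,0,0,0,0,0,0],"ay": [0,0,0,0,0,0,0,0],"az": [0,0,0,0,0,0,0,0]}' > path.dat && python3 drive.py path.dat|sed -n 2,4p
echo '{"x": [3.5,3.5,3.5,3.5,3.5,3.5,3.5,2.6],"y": [0,0,0,0,0,0,0,0],"z": [2,2,2,2,2,2,2,1.5],"ax": [0,0,0,0,0,0,0,0],"ay": [0,0,0,0,0,0,0,0],"az": [0,0,0,0,0,0,0,0]}' > path.dat && python3 drive.py path.dat|sed -n 2,4p
python3 prof.py|tail -1
```

```text
ee_pos: [523.2, 17.3, 62.4]
ee_rot: [180.0, -30.0, 97.1]
force: [-0.6, -1.8, 1.0]
ee_pos: [519.3, 48.3, 62.5]
ee_rot: [180.0, -30.0, 97.1]
force: [-0.2, -1.0, -0.0]
-80 122; -74 119; -68 119; -62 112; -56 83; -50 76; -44 85; -38 94; -32 85; -26 129; -20 130; -14 127; -8 129; -2 126; 4 128; 10 126; 16 129; 22 127; 28 147; 34 186; 40 188; 46 183; 52 175; 58 184; 64 182; 70 174; 76 170; 82 165; 88 128; 94 123; 100 93; 106 113; 112 117; 118 117; 124 117;
```

The shaft's near end is tracking the fingers. Slowing for the last stretch.

```bash
echo '{"x": [2.6,2.6,2.6,2.6,2.6,2.6,2.6,2.6],"y": [0,0,0,0,0,0,0,0],"z": [1.5,1.5,1.5,1.5,1.5,1.5,1.5,1.5],"ax": [0,0,0,0,0,0,0,0],"ay": [0,0,0,0,0,0,0,0],"az": [0,0,0,0,0,0,0,0]}' > path.dat && python3 drive.py path.dat|sed -n 2,4p
echo '{"x": [2.6,2.6,2.6,2.6,2.6,1.73,1.73,0.87],"y": [0,0,0,0,0,0,0,0],"z": [1.5,1.5,1.5,1.5,1.5,1,1,0.5],"ax": [0,0,0,0,0,0,0,0],"ay": [0,0,0,0,0,0,0,0],"az": [0,0,0,0,0,0,0,0]}' > path.dat && python3 drive.py path.dat|sed -n 2,4p
echo '{"x": [0.87,0.87,0.87,0.87,0.87,0.87],"y": [0,0,0,0,0,0],"z": [0.5,0.5,0.5,0.5,0.5,0.5],"ax": [0,0,0,0,0,0],"ay": [0,0,0,0,0,0],"az": [0,0,0,0,0,0]}' > path.dat && python3 drive.py path.dat|sed -n 2,4p
```

```text
ee_pos: [516.8, 71.6, 62.8]
ee_rot: [179.9, -30.0, 97.1]
force: [0.9, -3.9, 5.8]
ee_pos: [514.6, 91.4, 63.0]
ee_rot: [179.9, -29.9, 97.2]
force: [0.3, -4.9, 6.7]
ee_pos: [513.9, 97.3, 63.0]
ee_rot: [179.9, -29.9, 97.1]
force: [0.6, -4.9, 6.5]
```

Fz of 6 N means the finger corners are just rubbing the groove top. I'll raise about 1 mm and creep on.

```bash
echo '{"x": [0.5,0],"y": [0,0],"z": [-0.87,0],"ax": [0,0],"ay": [0,0],"az": [0,0]}' > path.dat && python3 drive.py path.dat|sed -n 2,4p
echo '{"x": [0.87,0.87,0.87,0.87],"y": [0,0,0,0],"z": [0.5,0.5,0.5,0.5],"ax": [0,0,0,0],"ay": [0,0,0,0],"az": [0,0,0,0]}' > path.dat && python3 drive.py path.dat|sed -n 2,4p
echo '{"x": [0.87,0.87],"y": [0,0],"z": [0.5,0.5],"ax": [0,0],"ay": [0,0],"az": [0,0]}' > path.dat && python3 drive.py path.dat|sed -n 2,4p
echo '{"x": [0.87,0.87],"y": [0,0],"z": [0.5,0.5],"ax": [0,0],"ay": [0,0],"az": [0,0]}' > path.dat && python3 drive.py path.dat|sed -n 2,4p;python3 to.py 512 106.5 62.5
```

```text
ee_pos: [513.0, 98.0, 63.5]
ee_rot: [-180.0, -30.0, 97.1]
force: [1.3, -1.0, 2.2]
ee_pos: [512.5, 101.7, 63.4]
ee_rot: [-180.0, -30.0, 97.1]
force: [0.4, -2.0, 1.9]
ee_pos: [512.3, 103.7, 63.5]
ee_rot: [-180.0, -30.0, 97.1]
force: [0.2, -1.1, 2.3]
ee_pos: [512.1, 105.7, 63.5]
ee_rot: [-180.0, -30.0, 97.1]
force: [0.6, -1.7, 1.5]
[0.2 0.  1.3] [512.1 105.7  63.5] [-180.   -30.    97.1] 18.45
```

```bash
for i in 1; do echo '{"x": [0.87,0.43],"y": [0,0],"z": [0.5,0.25],"ax": [0,0],"ay": [0,0],"az": [0,0]}' > path.dat && python3 drive.py path.dat|sed -n 2,4p
echo '{"x": [0.87,0.43],"y": [0,0],"z": [0.5,0.25],"ax": [0,0],"ay": [0,0],"az": [0,0]}' > path.dat && python3 drive.py path.dat|sed -n 2,4p; done
python3 - <<'E'
from h import *
cv2.imwrite("pics/q.png",env.grab_frame("scene"))
E
```

```text
ee_pos: [511.9, 107.2, 63.5]
ee_rot: [-180.0, -30.0, 97.1]
force: [-0.5, -1.9, 1.4]
ee_pos: [511.8, 108.6, 63.5]
ee_rot: [-180.0, -30.0, 97.1]
force: [0.5, -0.3, 0.8]
```

```bash
echo '{"x": [0.87,0.43],"y": [0,0],"z": [0.5,0.25],"ax": [0,0],"ay": [0,0],"az": [0,0]}' > path.dat && python3 drive.py path.dat|sed -n 2,4p
python3 - <<'E'
from h import *
a=env.grab_frame("scene");o=cv2.imread("pics/f.png")
for n,i in(("was",o),("now",a)):
  g=cv2.cvtColor(i,cv2.COLOR_BGR2GRAY).astype(np.float32);print(n)
  for s in range(190,246,3):
    u=proj("scene",[522-.124*s+5,26+.992*s,68]);print(s,int(cv2.getRectSubPix(g,(1,1),tuple(map(float,u)))[0,0]),end="; ")
  for s in range(60,130,5):
    u=proj("scene",[522-.124*s+5,26+.992*s,68]);print(s,int(cv2.getRectSubPix(g,(1,1),tuple(map(float,u)))[0,0]),end="; ")
E
```

```text
ee_pos: [511.7, 109.6, 63.4]
ee_rot: [180.0, -29.9, 97.1]
force: [-0.6, -3.5, 2.8]
was
190 112; 193 116; 196 114; 199 118; 202 115; 205 113; 208 115; 211 115; 214 115; 217 117; 220 116; 223 106; 226 63; 229 49; 232 50; 235 51; 238 50; 241 51; 244 50; 60 125; 65 122; 70 69; 75 76; 80 76; 85 80; 90 78; 95 73; 100 78; 105 77; 110 78; 115 79; 120 79; 125 74; now
190 118; 193 117; 196 116; 199 116; 202 118; 205 117; 208 118; 211 119; 214 117; 217 116; 220 116; 223 105; 226 68; 229 50; 232 51; 235 52; 238 53; 241 54; 244 52; 60 128; 65 126; 70 129; 75 129; 80 131; 85 129; 90 128; 95 130; 100 99; 105 84; 110 107; 115 114; 120 115; 125 114;
```

```bash
echo '{"x": [0.43,0.43],"y": [0,0],"z": [0.25,0.25],"ax": [0,0],"ay": [0,0],"az": [0,0]}' > path.dat && python3 drive.py path.dat|sed -n 2,4p
echo '{"x": [0.43,0.43],"y": [0,0],"z": [0.25,0.25],"ax": [0,0],"ay": [0,0],"az": [0,0]}' > path.dat && python3 drive.py path.dat|sed -n 2,4p
```

```text
ee_pos: [511.8, 109.8, 63.3]
ee_rot: [179.9, -29.9, 97.2]
force: [-0.1, -8.8, 3.6]
ee_pos: [511.8, 110.0, 63.2]
ee_rot: [179.9, -29.8, 97.2]
force: [-1.4, -11.6, 4.7]
```

```bash
python3 -c "
from h import *
np.set_printoptions(precision=3,suppress=True)
s=env.state();print(s['force'],s['torque'],s['ee_pos'])
for n in('scene','top'): cv2.imwrite('pics/s_'+n+'.png',env.grab_frame(n))
s=env.state();print(s['force'],s['torque'])
"
echo '{"x": [-0.87,-1.73,-2.6,-2.6,0,0],"y": [0,0,0,0,0,0],"z": [-0.5,-1,-1.5,-1.5,0,0],"ax": [0,0,0,0,0,0],"ay": [0,0,0,0,0,0],"az": [0,0,0,0,0,0]}' > path.dat && python3 drive.py path.dat
python3 -c "
from h import *
np.set_printoptions(precision=3,suppress=True)
for i in range(3):
  s=env.state();print(s['force'],s['torque'])
  for n in('scene','top'): cv2.imwrite('pics/b_'+n+'.png',env.grab_frame(n))
"
```

```text
[ -1.439 -11.607   4.722] [-1.614  0.041  0.222] [511.837 109.985  63.209]
[-1.391 -9.609  3.222] [-1.474  0.013  0.177]
time_s: 20.25
ee_pos: [512.3, 103.2, 63.5]
ee_rot: [-180.0, -30.0, 97.1]
force: [-1.3, 1.0, 1.5]
gripper_width: 0.5
gripper_force: 0.8
[-1.347  0.964  1.532] [-0.165 -0.055  0.036]
[-0.951  0.288  2.553] [-0.168 -0.035  0.083]
[0.058 0.66  2.048] [-0.126 -0.043  0.109]
```

The tool stalled at y≈110 with about 11 N. I need to be sure that was the stop and not the guard edge, so I'll back off and measure the shaft against the stop.

```bash
echo '{"x": [-8.7,-17.3,-26,-26,-17.3,-8.7,0],"y": [0,0,0,0,0,0,0],"z": [-5,-10,-15,-15,-10,-5,0],"ax": [0,0,0,0,0,0,0],"ay": [0,0,0,0,0,0,0],"az": [0,0,0,0,0,0,0]}' > path.dat && python3 drive.py path.dat|sed -n 2,4p
python3 - <<'E'
from h import *
o={"top":cv2.imread("pics/top0.png"),"scene":cv2.imread("pics/f.png")}
A=np.array([522,26.]);d=np.array([-.124,.992]);nrm=np.array([.992,.124])
for n in("top","scene"):
  a=env.grab_frame(n);cv2.imwrite(f"pics/g_{n}.png",a)
  for k,i in(("was",o[n]),("now",a)):
    g=cv2.cvtColor(i,cv2.COLOR_BGR2GRAY).astype(np.float32)
    for off,z in((0,74),(5,72),(-6,72)):
      r=[]
      for s in list(range(70,124,3))+list(range(206,242,3)):
        X=A+d*s+nrm*off;u=proj(n,[*X,z]);r.append(int(cv2.getRectSubPix(g,(1,1),tuple(map(float,u)))[0,0]))
      print(n,k,off,r[:18],'|',r[18:])
E
```

```text
ee_pos: [527.7, -17.5, 63.2]
ee_rot: [180.0, -30.0, 97.0]
force: [-0.8, 0.4, 0.3]
top was 0 [119, 117, 117, 120, 98, 82, 104, 137, 139, 139, 138, 138, 138, 139, 139, 139, 138, 138] | [139, 139, 138, 137, 123, 117, 120, 129, 127, 128, 127, 128]
top was 5 [117, 116, 117, 117, 94, 81, 99, 138, 140, 138, 139, 139, 138, 139, 139, 138, 138, 138] | [139, 139, 139, 139, 131, 117, 120, 127, 128, 128, 127, 127]
top was -6 [107, 105, 105, 107, 88, 80, 102, 134, 137, 137, 136, 136, 136, 136, 137, 136, 137, 136] | [136, 137, 137, 136, 122, 118, 118, 127, 128, 128, 128, 127]
top now 0 [164, 166, 166, 168, 124, 90, 117, 156, 159, 157, 154, 151, 151, 151, 150, 151, 151, 151] | [152, 151, 151, 150, 134, 128, 131, 139, 139, 139, 140, 139]
top now 5 [141, 140, 141, 141, 110, 88, 108, 152, 154, 154, 152, 152, 151, 152, 152, 152, 151, 151] | [152, 152, 151, 152, 143, 127, 131, 139, 140, 140, 139, 139]
top now -6 [146, 145, 146, 147, 112, 86, 113, 151, 155, 154, 151, 148, 149, 148, 149, 149, 149, 148] | [149, 149, 148, 147, 134, 128, 128, 137, 140, 140, 139, 139]
scene was 0 [79, 95, 137, 150, 150, 151, 1
[... 222 characters left out ...]
5, 113, 113, 111, 91, 70, 71, 73, 71, 72]
scene was -6 [67, 109, 162, 175, 176, 175, 178, 177, 175, 178, 174, 177, 177, 175, 178, 176, 176, 177] | [188, 192, 188, 185, 187, 186, 179, 165, 168, 166, 166, 168]
scene now 0 [130, 135, 181, 194, 192, 181, 173, 174, 171, 170, 164, 166, 170, 170, 171, 172, 170, 171] | [164, 167, 165, 162, 164, 164, 156, 142, 143, 143, 143, 143]
scene now 5 [193, 183, 187, 185, 184, 164, 138, 132, 131, 127, 106, 102, 115, 115, 119, 118, 118, 118] | [116, 119, 118, 118, 117, 117, 95, 76, 71, 70, 73, 73]
scene now -6 [101, 142, 199, 213, 208, 201, 197, 197, 195, 195, 189, 194, 196, 196, 198, 196, 195, 194] | [192, 193, 192, 191, 191, 191, 183, 173, 172, 171, 172, 172]
```

```bash
cat > grid.py <<'E'
from h import *
import sys
A=np.array([522,26.]);d=np.array([-.124,.992]);nrm=np.array([.992,.124])
def grid(f,n,z=66):
    g=cv2.cvtColor(cv2.imread(f),cv2.COLOR_BGR2GRAY).astype(np.float32);S=range(-80,245,6)
    print(f);print("s   ",*["%3d"%(s) for s in S])
    for off in range(-24,25,6):
        print("%4d"%off,*["%3d"%cv2.getRectSubPix(g,(1,1),tuple(map(float,proj(n,[*(A+d*s+nrm*off),z]))))[0,0] for s in S])
for a in sys.argv[1:]:grid(a,"top" if "top" in a else "scene")
E
python3 grid.py pics/top0.png pics/g_top.png pics/scene0.png pics/g_scene.png pics/s_scene.png
```

```text
pics/top0.png
s    -80 -74 -68 -62 -56 -50 -44 -38 -32 -26 -20 -14  -8  -2   4  10  16  22  28  34  40  46  52  58  64  70  76  82  88  94 100 106 112 118 124 130 136 142 148 154 160 166 172 178 184 190 196 202 208 214 220 226 232 238 244
 -24 159 167 156 162 159 158 162 157 162 167 167 167 167 167 167 167 167 168 162 156 158 155 157 153 159 160 150 134  96 154 154 152 152 150 152 150 150 154 149 155 147 151 155 149 153 147 149 152 146 118 118 118 117 128 147
 -18 103 110 111 103 109 105 113 109 101 138 167 167 167 167 168 168 167 168 122 116 115 119 115 126 116 114 118  99  98 139 141 140 139 140 139 141 139 139 140 138 140 139 139 138 138 139 138 139 139 140 125 122 128 127 128
 -12 109 107 108 107 107 109 108 108 106 141 166 167 167 167 167 167 167 168  91 109 108 108 108 105 107 107 107  92  82 136 137 137 136 135 137 136 137 135 136 136 136 136 136 135 136 137 137 136 136 137 126 120 128 127 127
  -6 104 105 105 105 105 105 105 106 108 148 167 168 167 167 167 167 168 168 103 108 106 107 106 106 106 106 105  94  93 136 136 136 137 137 136 136 136 136 136 136 136 136 135 135 136 1
[... 9528 characters left out ...]
5 123 124  57  49  50  49
  12 116 123 126 125 127 124 125 126 122 114 116 117 116 115 114 114 113 112 114 113 115 117 115 113 115 114 113 115 113 114  88 118 126 127 125 128 126 124 126 127 126 126 126 127 128 124 128 129 128 129 130  53  40  37  45
  18 116 121 125 126 127 125 125 126 126 103 100  97 102  99 100  98 100  99  98  99  97  98 100  99  98  96  99  97  96  99  85 117 125 126 126 127 126 126 125 125 126 125 126 127 128 128 128 127 125 128 126  53  36  38  44
  24 115 121 124 125 124 125 125 124 126 104  82  84  85  89  89  86  86  86  86  85  84  85  84  84  84  80  85  84  84  84  81 115 125 125 125 127 127 125 124 125 126 126 128 127 128 129 128 129 129 132 127  52  37  40  48
```

The pixel grids show the shaft lying at s = −31 to 100, so it moved only about 30 mm and then the fingers rode over it. The finger ends therefore sit about 22 mm short of the reported TCP. Three things agree with that:
- The corner rested on the shaft top (z = 74) when the TCP read 63.
- The grip closed to a 25.5 mm chord rather than 28 mm.
- The stall at y≈110 matches the finger face reaching the guard edge, not the stop.

I'll back off, go about 20 mm lower and push again.

```bash
echo '{"x": [-6.9,-3,-3,-2,-1,0,0],"y": [0,0,0,0,0,0,0],"z": [-4,5.2,5.2,3.5,1.7,0,0],"ax": [0,0,0,0,0,0,0],"ay": [0,0,0,0,0,0,0],"az": [0,0,0,0,0,0,0]}' > path.dat && python3 drive.py path.dat
python3 to.py 527.7 -25 43.5 180 -30 97.1
```

```text
time_s: 22.05
ee_pos: [528.3, -23.9, 45.5]
ee_rot: [180.0, -30.0, 97.1]
force: [0.6, -0.4, 0.3]
gripper_width: 0.6
gripper_force: 0.0
(array([-1.9, -0.8,  1.2]), array([-0.01,  0.  ,  0.01])) [528.3 -23.9  45.5] [180.  -30.   97.1] 22.05
```

```bash
echo '{"x": [-0.75,1.7,2.6,2.6,2.6],"y": [0,0,0,0,0],"z": [1.3,1,1.5,1.5,1.5],"ax": [0,0,0,0,0],"ay": [0,0,0,0,0],"az": [0,0,0,0,0]}' > path.dat && python3 drive.py path.dat|sed -n 2,4p
echo '{"x": [2.6,2.6,2.6,2.6,2.6,2.6],"y": [0,0,0,0,0,0],"z": [1.5,1.5,1.5,1.5,1.5,1.5],"ax": [0,0,0,0,0,0],"ay": [0,0,0,0,0,0],"az": [0,0,0,0,0,0]}' > path.dat && python3 drive.py path.dat|sed -n 2,4p
python3 -c "
from h import *
cv2.imwrite('pics/k_scene.png',env.grab_frame('scene'));cv2.imwrite('pics/k_top.png',env.grab_frame('top'))"
python3 grid.py pics/k_scene.png pics/k_top.png | grep -E '^(s| +-6| +0| +6|pics)'
```

```text
ee_pos: [526.9, -12.7, 44.0]
ee_rot: [180.0, -30.0, 97.1]
force: [-0.0, 1.0, 0.5]
ee_pos: [524.9, 4.8, 44.1]
ee_rot: [180.0, -30.0, 97.1]
force: [0.1, -3.1, 1.2]
pics/k_scene.png
s    -80 -74 -68 -62 -56 -50 -44 -38 -32 -26 -20 -14  -8  -2   4  10  16  22  28  34  40  46  52  58  64  70  76  82  88  94 100 106 112 118 124 130 136 142 148 154 160 166 172 178 184 190 196 202 208 214 220 226 232 238 244
  -6  68  67  59  44  41  38  40  38  40  49 167 211 211 212 211 213 212 213 215 213 212 213 216 215 212 170 176 164 136 134 134 134 118 126 122 124  84  76  75  76  73  74  74  77 123 121 121 126 125 124 122  92  90  91  91
   0  70  73  71  55  44  40  39  38  39  44 141 202 200 202 203 201 201 204 202 200 201 199 202 201 201 193 191 184 131 131 130 132  97 113 113 113  54  36  38  38  35  29  34  35 109 115 116 115 116 117 115  64  57  57  58
   6  77 101 102  98  76  42  42  39  47  73 108 173 173 171 172 170 172 171 171 171 171 170 170 172 171 168 169 165 127 126 127 124  95 117 122 119  96  88  93  91  93  94  95  94 118 125 123 123 125 125 125  58  49  50  49
pics/k_top.png
s    -
[... 193 characters left out ...]
8 214 220 226 232 238 244
  -6  47  28  65  42  43  31  32  44  49  50  72 142 142 141 142 142 142 143 142 142 142 142 142 142 142 143 142 121 102 154 153 153 153 148 148 148 147 148 148 147 148 148 146 147 147 148 148 147 148 149 132 131 140 138 139
   0  50  28  61  43  42  31  35  42  37  35  55 174 176 171 175 172 171 173 170 174 170 170 172 168 171 166 168 141 104 159 159 159 158 150 152 151 150 151 151 150 150 151 151 151 151 151 150 151 151 151 131 131 139 139 138
   6  54  26  59  44  39  31  28  22  33  41  56 142 141 139 140 140 139 141 139 138 140 140 140 139 138 138 140 116  92 152 153 152 153 150 151 151 151 151 150 150 151 151 151 151 150 151 150 150 150 151 141 132 138 139 138
```

Now the shaft is really moving: its far end went from s≈101 to 113, with 3 N of push. Carrying on.

```bash
echo '{"x": [2.6,2.6,2.6,2.6,2.6,2.6,2.6,2.6],"y": [0,0,0,0,0,0,0,0],"z": [1.5,1.5,1.5,1.5,1.5,1.5,1.5,1.5],"ax": [0,0,0,0,0,0,0,0],"ay": [0,0,0,0,0,0,0,0],"az": [0,0,0,0,0,0,0,0]}' > path.dat && python3 drive.py path.dat|sed -n 2,4p
echo '{"x": [2.6,2.6,2.6,2.6,2.6,2.6,2.6,2.6],"y": [0,0,0,0,0,0,0,0],"z": [1.5,1.5,1.5,1.5,1.5,1.5,1.5,1.5],"ax": [0,0,0,0,0,0,0,0],"ay": [0,0,0,0,0,0,0,0],"az": [0,0,0,0,0,0,0,0]}' > path.dat && python3 drive.py path.dat|sed -n 2,4p
python3 -c "
from h import *
cv2.imwrite('pics/l_scene.png',env.grab_frame('scene'));cv2.imwrite('pics/l_top.png',env.grab_frame('top'))"
python3 grid.py pics/l_scene.png pics/l_top.png | grep -E '^(s| +-6| +0| +6|pics)'
```

```text
ee_pos: [521.8, 28.8, 44.1]
ee_rot: [180.0, -30.0, 97.1]
force: [0.6, -2.9, 2.7]
ee_pos: [518.7, 52.7, 44.0]
ee_rot: [-180.0, -30.0, 97.1]
force: [0.5, -3.7, 2.4]
pics/l_scene.png
s    -80 -74 -68 -62 -56 -50 -44 -38 -32 -26 -20 -14  -8  -2   4  10  16  22  28  34  40  46  52  58  64  70  76  82  88  94 100 106 112 118 124 130 136 142 148 154 160 166 172 178 184 190 196 202 208 214 220 226 232 238 244
  -6  44  43  50  75  90  75  68  69  68  67  59  43  41  41  41  41  42  47 155 213 215 214 214 216 211 172 177 165 135 132 135 131 135 135 135 132 133 133 137 132 111  74  75  75 120 124 125 125 123 124 123  91  88  89  90
   0  40  46  76 102  79  72  72  71  73  71  68  57  42  42  41  42  41  41 123 200 201 202 202 201 200 193 191 182 131 130 131 130 132 130 133 134 132 132 132 131  99  34  36  36 109 117 117 117 116 115 115  63  57  56  57
   6  47  71 109 112 102 101  98 103 100  93  70  70  57  40  41  40  44  53  96 170 172 171 171 168 170 170 168 165 128 125 121 125 125 123 124 127 124 128 123 122 104  92  95  93 117 124 127 123 124 127 123  56  47  48  50
pics/l_top.png
s    
[... 194 characters left out ...]
8 214 220 226 232 238 244
  -6  24  49  13  16  40  56  50  45  52  47  32  62  42  43  32  39  41  50  54 143 141 141 143 141 141 140 143 120 101 153 152 153 152 153 153 153 152 153 153 152 153 147 147 147 147 147 148 147 147 147 131 130 138 137 137
   0  28  30  48  17  17  53  52  45  47  57  26  55  43  41  26  37  35  33  25 175 169 169 170 165 169 166 166 142 104 158 157 157 156 156 157 157 157 156 156 156 156 150 149 149 150 151 150 150 150 151 130 130 139 139 137
   6  52  27  61  22  18  34  51  53  48  53  32  66  41  43  29  26  27  40  44 137 139 138 138 138 139 139 138 115  92 152 152 152 151 152 151 152 152 151 151 151 151 150 149 150 149 150 151 150 150 149 141 131 138 138 138
```

The far end is at s≈161 with about 64 mm to go. Pushing 48 mm more, then creeping.

```bash
echo '{"x": [2.6,2.6,2.6,2.6,2.6,2.6,2.6,2.6],"y": [0,0,0,0,0,0,0,0],"z": [1.5,1.5,1.5,1.5,1.5,1.5,1.5,1.5],"ax": [0,0,0,0,0,0,0,0],"ay": [0,0,0,0,0,0,0,0],"az": [0,0,0,0,0,0,0,0]}' > path.dat && python3 drive.py path.dat|sed -n 2,4p
echo '{"x": [2.6,2.6,2.6,2.6,2.6,2.6,1.73,1.73],"y": [0,0,0,0,0,0,0,0],"z": [1.5,1.5,1.5,1.5,1.5,1.5,1,1],"ax": [0,0,0,0,0,0,0,0],"ay": [0,0,0,0,0,0,0,0],"az": [0,0,0,0,0,0,0,0]}' > path.dat && python3 drive.py path.dat|sed -n 2,4p
echo '{"x": [0.87,0.87,0.87,0.87,0.87,0.87,0.87,0.87],"y": [0,0,0,0,0,0,0,0],"z": [0.5,0.5,0.5,0.5,0.5,0.5,0.5,0.5],"ax": [0,0,0,0,0,0,0,0],"ay": [0,0,0,0,0,0,0,0],"az": [0,0,0,0,0,0,0,0]}' > path.dat && python3 drive.py path.dat|sed -n 1,4p
python3 -c "
from h import *
cv2.imwrite('pics/n_scene.png',env.grab_frame('scene'));cv2.imwrite('pics/n_top.png',env.grab_frame('top'))"
python3 grid.py pics/n_scene.png pics/n_top.png | grep -E '^(s| +-6| +0| +6|pics)'|cut -c1-4,104-230
```

```text
ee_pos: [515.7, 76.6, 44.0]
ee_rot: [-180.0, -30.0, 97.1]
force: [0.1, -2.6, 1.3]
ee_pos: [513.0, 98.3, 44.0]
ee_rot: [-180.0, -30.0, 97.1]
force: [-1.9, -2.0, 0.5]
time_s: 27.35
ee_pos: [512.1, 106.1, 44.0]
ee_rot: [-180.0, -30.0, 97.1]
force: [-0.2, -2.3, 0.3]
pics
s   4  70  76  82  88  94 100 106 112 118 124 130 136 142 148 154 160 166 172 178 184 190 196 202 208 214 220 226 232 238 244
  -64  81  91 112 135 134 133 132 132 135 134 134 134 133 132 134 131 134 133 135 137 132 131 131 134 130 125  92  89  90  90
   01  48  50  95 132 131 131 131 130 132 133 131 132 131 130 133 132 134 132 133 132 134 132 131 132 122 114  62  58  55  58
   68  47  81 112 125 125 123 124 122 127 123 124 124 123 125 124 123 122 125 125 124 123 124 124 124 119 125  58  51  48  47
pics
s   4  70  76  82  88  94 100 106 112 118 124 130 136 142 148 154 160 166 172 178 184 190 196 202 208 214 220 226 232 238 244
  -62  40  51  62 102 153 153 152 153 153 152 153 152 153 152 153 152 152 153 151 152 152 151 152 152 152 131 129 138 138 137
   09  39  38  50 104 158 157 157 157 156 157 157 157 158 155 156 157 156 156 155 156 156 155 156 156 154 130 129 138 139 138
   60  28  37  56  93 152 152 151 151 151 151 151 151 152 151 151 151 152 151 151 151 152 150 151 150 151 141 131 138 137 138
```

```bash
echo '{"x": [0.87,0.87,0.87,0.87,0.87,0.87],"y": [0,0,0,0,0,0],"z": [0.5,0.5,0.5,0.5,0.5,0.5],"ax": [0,0,0,0,0,0],"ay": [0,0,0,0,0,0],"az": [0,0,0,0,0,0]}' > path.dat && python3 drive.py path.dat|sed -n 2,4p
echo '{"x": [0.43,0.43,0.43,0.43],"y": [0,0,0,0],"z": [0.25,0.25,0.25,0.25],"ax": [0,0,0,0],"ay": [0,0,0,0],"az": [0,0,0,0]}' > path.dat && python3 drive.py path.dat|sed -n 2,4p
echo '{"x": [0.43,0.43,0.43],"y": [0,0,0],"z": [0.25,0.25,0.25],"ax": [0,0,0],"ay": [0,0,0],"az": [0,0,0]}' > path.dat && python3 drive.py path.dat|sed -n 2,4p
```

```text
ee_pos: [511.3, 112.1, 44.0]
ee_rot: [-180.0, -30.0, 97.1]
force: [-1.0, -1.9, -1.0]
ee_pos: [511.1, 114.0, 44.0]
ee_rot: [-180.0, -30.0, 97.1]
force: [-0.7, -2.6, 0.1]
ee_pos: [510.9, 115.5, 44.0]
ee_rot: [180.0, -30.0, 97.1]
force: [-1.1, -1.5, 0.5]
```

```bash
echo '{"x": [0.43,0.43],"y": [0,0],"z": [0.25,0.25],"ax": [0,0],"ay": [0,0],"az": [0,0]}' > path.dat && python3 drive.py path.dat|sed -n 2,4p
echo '{"x": [0.43,0.43],"y": [0,0],"z": [0.25,0.25],"ax": [0,0],"ay": [0,0],"az": [0,0]}' > path.dat && python3 drive.py path.dat|sed -n 2,4p
python3 -c "
from h import *
cv2.imwrite('pics/n_scene.png',env.grab_frame('scene'));cv2.imwrite('pics/n_top.png',env.grab_frame('top'))"
python3 grid.py pics/n_scene.png pics/n_top.png | grep -E '^(s| +-6| +0| +6|pics)'|cut -c1-4,104-230
```

```text
ee_pos: [510.9, 116.2, 44.0]
ee_rot: [180.0, -30.0, 97.1]
force: [-0.6, -4.1, 1.5]
ee_pos: [510.9, 116.5, 43.9]
ee_rot: [179.9, -29.9, 97.2]
force: [-0.5, -7.6, 3.3]
pics
s   4  70  76  82  88  94 100 106 112 118 124 130 136 142 148 154 160 166 172 178 184 190 196 202 208 214 220 226 232 238 244
  -65  82  90  90  93 122 134 130 134 135 133 133 133 134 133 132 130 131 136 134 134 132 132 131 133 133 132  99  87  92  89
   02  49  48  47  54 112 130 133 131 131 130 130 133 130 130 132 130 132 132 133 131 131 132 131 130 132 131  72  55  54  57
   60  39  42  51  88 112 124 123 124 123 123 124 124 124 124 123 125 122 124 124 123 123 124 124 124 123 122  66  49  49  46
pics
s   4  70  76  82  88  94 100 106 112 118 124 130 136 142 148 154 160 166 172 178 184 190 196 202 208 214 220 226 232 238 244
  -62  43  30  56  99 141 152 153 152 152 152 152 152 152 152 152 153 151 152 151 152 152 152 152 151 152 151 140 137 138 137
   02  42  30  48  97 138 158 157 158 156 157 156 157 157 156 156 156 156 157 156 155 156 155 155 155 155 154 144 138 136 137
   63  40  30  41  92 138 151 152 152 152 150 151 151 150 152 151 151 151 151 152 151 151 150 151 150 149 150 142 137 137 137
```

The tool stalled where predicted, the force rose gently to 7.6 N, and the dark band of the stop face is gone from the top view (s=220). So the shaft is home. Backing straight out, then up.

```bash
echo '{"x": [-0.87,-2.6,-8.7,-17.3,-26,-26,-17.3,-8.7],"y": [0,0,0,0,0,0,0,0],"z": [-0.5,-1.5,-5,-10,-15,-15,-10,-5],"ax": [0,0,0,0,0,0,0,0],"ay": [0,0,0,0,0,0,0,0],"az": [0,0,0,0,0,0,0,0]}' > path.dat && python3 drive.py path.dat|sed -n 2,4p
echo '{"x": [5,10,15,15,5,0,0],"y": [0,0,0,0,0,0,0],"z": [-8.7,-17.3,-26,-26,-8.7,0,0],"ax": [0,0,0,0,0,0,0],"ay": [0,0,0,0,0,0,0],"az": [0,0,0,0,0,0,0]}' > path.dat && python3 drive.py path.dat
python3 -c "
from h import *
cv2.imwrite('pics/z_scene.png',env.grab_frame('scene'));cv2.imwrite('pics/z_top.png',env.grab_frame('top'))"
python3 grid.py pics/z_scene.png pics/z_top.png | grep -E '^(s| +-6| +0| +6|pics)'|cut -c1-4,104-230
python3 - <<'E'
import cv2,numpy as np
f=cv2.imread("pics/f.png").astype(int);z=cv2.imread("pics/z_scene.png").astype(int);o=cv2.imread("pics/scene0.png").astype(int)
for n,(x,y,w,h) in {"screwdriver":(200,290,120,80),"rack":(155,165,100,95)}.items():
    d=np.abs(z-o)[y:y+h,x:x+w].max(2);print(n,(d>30).sum(),np.argwhere(d>30).mean(0) if (d>30).any() else "")
    d=np.abs(z-f)[y:y+h,x:x+w].max(2);print(" since release",(d>30).sum())
E
```

```text
ee_pos: [526.6, -7.5, 43.8]
ee_rot: [180.0, -30.0, 97.0]
force: [-0.0, -0.5, -0.1]
time_s: 30.75
ee_pos: [525.2, -5.1, 143.4]
ee_rot: [-179.9, -30.0, 97.1]
force: [-0.6, 0.1, 0.2]
gripper_width: 0.5
gripper_force: 0.0
pics
s   4  70  76  82  88  94 100 106 112 118 124 130 136 142 148 154 160 166 172 178 184 190 196 202 208 214 220 226 232 238 244
  -65 114 126 122 124 131 133 132 133 135 132 133 131 134 133 132 133 133 133 134 132 133 132 134 133 132 131  97  89  87  91
   09 119 116 119 118 126 133 131 132 130 128 132 133 128 131 130 132 130 131 131 131 131 131 132 131 132 131  71  57  53  57
   62 151 152 151 150 122 123 122 123 125 124 122 122 124 124 123 122 125 125 123 120 123 123 123 123 123 123  67  50  48  47
pics
s   4  70  76  82  88  94 100 106 112 118 124 130 136 142 148 154 160 166 172 178 184 190 196 202 208 214 220 226 232 238 244
  -67 114 117 102 103 145 155 156 156 155 156 156 155 156 156 155 155 154 155 155 156 155 155 155 154 155 155 142 141 140 140
   00 130 130 115 105 145 161 160 160 158 159 160 161 160 160 159 159 160 159 159 159 159 159 159 158 159 158 147 140 142 141
   69 129 128 107  93 145 155 154 155 154 156 154 154 154 155 154 155 154 154 154 153 154 154 154 153 153 153 143 141 140 140
screwdriver 31 [  0.93548387 114.58064516]
 since release 36
rack 917 [39.42311887 52.63794984]
 since release 0
```

The shaft still reaches the stop after the tool withdrew. The rack is unchanged since the release, and the few changed pixels near the screwdriver are at the crop's corner, on the fixture shadow. Handing in.

```bash
python3 -c "
from workcell import env
print(env.job_done())"
```

```text
the job is handed in; nothing more can be done
None
```

The shaft is in the groove under the guard with its far end against the stop, met at about 8 N, but on a first failed push the fingers rode over it and very likely pressed the guard's edge with about 11 N; rack parts and screwdriver unmoved, handed in at about 31 s.

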